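# Set a spindle-guard latch to its release force

## Robot

A 6-joint arm with a two-finger parallel gripper is mounted at the origin on the work surface. World frame = base frame: x ahead of the robot, y to its left, z up, the work surface at z = 0. Lengths are in m, angles in rad, forces in N, time in s.
With the tool pointing down it reaches from about 0.35 to 0.85 m from the base axis. Payload 8.1 kg.
Tool frame: the origin (TCP) lies where the fingers leave the gripper's body, on its centre line; the fingertips stand 73 mm ahead of it and the grasp point (between the pads) lies 54 mm ahead of it; y points along the fingers, x is the direction in which the jaws open and shut, and the axes are right-handed (so a half turn about y gives the same grasp; the last joint's range is limited). The gripper opens to 85 mm and grips with 20 to 120 N. Pads are 22 mm wide; open, the fingers measure 114 mm over their backs; the gripper's body (76 mm by 85 mm) begins 54 mm behind the grasp point. The pads swing forward as they close: fully open they stand 13 mm farther back than shut.
Start: joints at [1.149, 0.13, 1.488, -0, 1.523, -0.085], TCP at [0.198, 0.566, 0.304] pointing down, gripper open.
Joint ranges: [-2.96, 2.96], [-0.89, 2.26], [0.02, 2.5], [-1.34, 4.48], [0, 2.73], [-2.66, 2.66]. Speed limits (rad/s): [2.39, 2.39, 2.79, 3.14, 3.14, 3.14].

## Interface

Orientations are given as [roll, pitch, yaw] about the fixed x, y, z axes, in that order (R = Rz(yaw) Ry(pitch) Rx(roll)).
In Python, from cell import sensors, cams, bot gives the robot as it stands.
- The arm moves only by the shell command python3 -m handwheel 'ROWS' [FORCE]. ROWS is JSON, a list that holds one entry, the list of rows, each a list of 7 numbers: the shift along the tool's x, y, z in mm, then the turn, a rotation vector about the tool's x, y, z in rad, then the opening, from 0 (shut) to 1 (fully open). A call has 1 to 12 rows; each row is the pose to reach, as a shift and turn from the pose measured when the call began, along the tool's axes at that moment; what a row does not reach only later rows make up. A row lasts 1/10 s, in which the tool goes at most 50 mm and 8.59 degrees, less where a joint would pass 70% of its speed; a pose out of reach is approached as far as the arm can. A call with a gripper value outside its range is refused whole. The fingers move at their own pace and stop on an object; FORCE is the grip in N (left out, the last holds). Time passes only in rows, so rows that repeat a pose let the fingers close. It gives the time, the measured TCP pose, the force and the opening at its end, in the units of the state.
- sensors.sense(): the state, without advancing time (a new reading comes with each control period).
- cams.camera(name): name is "scene" or "top"; returns the picture (384x512x3 uint8, red, green, blue); there is no depth.
- cams.calibration(name): a dict with "vertical_fov" (degrees; the focal length in pixels is half the picture's height over the tangent of half this angle, whatever the lens; pixels are square), "cx", "cy" (the principal point, pixels), "R" (3x3) and "t" (3): a world point X has camera coordinates R X + t. Camera axes: x right, y down, z forward; pixel columns grow to the right and rows downward; lengths in m; the calibration is good to about 2 mm. A picture is of the moment at which its call begins. calibration takes no time and is no camera call.
- bot.hand_in(): hands the job in, once; it reports no verdict.
The state is a dict: "clock": time; "qpos": joint angles; "dq": joint speeds; "joint_efforts": joint torques, N m; "tcp_pos": TCP position; "tcp_rot": TCP orientation; "wrist_force": force on the tool from outside, world axes, zero at the start; "ft_torque": the same for the moment, N m; "grip_width": opening from 0.0 (shut) to 1.0 (fully open).
Only numpy, scipy, OpenCV 4.12 (cv2) and the standard library are available. Lean on these libraries where they do the work, as an engineer would, in place of code of your own. Each camera call takes 0.05 s, during which the arm holds its last target. There are 200 camera calls.

## Task

The trip latch of the spindle guard, the steel lever with a round thumb pad on the grey box, should need between 11 and 13 newtons at the pad to click over. Push the pad down slowly all the way through its click to feel what it takes, turn the knurled thumbscrew on the lever's tail if that is too much or too little (clockwise stiffens it), and finish with a slow push all the way through the click that is within those limits, then let it spring back up. Do not operate the rocker switch, and leave the bowl, the two lids and the wrench where they are.

Things in the scene. Friction and masses are not known exactly. Their poses are not given: they have to be found in the camera images.
- control_box: Grey enamelled steel box fixed to the cart top, 120 (x) by 290 (y) by 60 mm high; origin at the centre of its underside, z up, yaw varies. On top, along its own y axis: latch lever along y with its thumb pad at y = +100 mm, its pivot (two cheeks to 104 mm above the cart) at y = +20, the knurled thumbscrew at y = -35, the black rocker switch at y = -118.
- thumb_pad: Round flat steel thumb pad, 30 mm across, 9 mm thick, on the end of the latch lever, 80 mm from the lever's pivot; origin at the centre of its underside. At rest its top is level, 94 mm above the cart top and 34 mm above the box top. Pushed fully, it is 14.3 mm lower and tilted 0.18 rad.
- latch_top (a point): Centre of the top face of the thumb pad, where it is pushed straight down; it moves with the pad.
- latch_travel (a joint): Angle of the latch lever in rad: 0 at rest (pad up), 0.18 at its hard stop, pad 14.3 mm down. The push needed is greatest as the pad starts to move (first 3 mm): that is the release force. Then the latch clicks over: the push falls off by some 3 N down to the stop. As found, 5.5 to 20.5 N. Springs back when let go. Push at 20 mm/s or slower, faster pushes do not count as a check.
- screw_top (a point): Centre of the flat top of the knurled steel thumbscrew, a vertical cylinder 34 mm across and 30 mm tall on the lever's tail; top 117 mm above the cart top with the latch at rest. Turns in place without rising, stays where left, takes about 0.2 N m. Each radian clockwise seen from above raises the release force by 1.25 N, anticlockwise lowers it; its range always suffices.
- rocker (a joint): Black rocker switch, 40 by 22 mm, on the box top; angle in rad, 0 is off (as found), 0.4 is on.
- bowl: Lacquered amber keyaki bowl, 124 mm across, 70 mm high; origin at the centre of its underside. Not to be moved.
- lid_a: Turned chestnut lid, 112 mm across, 37 mm high with its knob; origin at the centre of its underside. Not to be moved.
- lid_b: A second lid of the same kind and size. Not to be moved.
- spindle_wrench: Dark hardwood spindle wrench lying flat, about 230 mm long and 56 mm wide at its forked end, 16 mm thick; its origin is on its underside, 115 mm from the plain end, x along its length to the fork. Not to be moved.

How it is judged:
By the outcome, as a careful person would: the job done as asked, in the order asked, and still so for the second after the job is handed in, with the robot touching nothing.
It also fails if it takes over 72 s, if anything falls off the work surface, if the arm or the gripper's body presses on something with over 40 N, if the wrist force passes 120 N, or if a joint passes its speed limit or range.

## Working session

There is one attempt and no reset: what is moved stays moved. The work goes in short steps, Python scripts to look and compute and a shell command to move; the robot and the scene stay as the last step left them, time stands still between calls to the robot, and variables do not carry over. Pictures are saved under pics/ and viewed, on a budget of 10 in all, crops included, one or two more only if the job needs it, and the job is handed in when it is done.

```bash
ls; mkdir -p pics; python3 - <<'E'
from cell import sensors,cams,bot
import cv2,json
print(sensors.sense())
for n in("scene","top"):
    im=cams.camera(n); cv2.imwrite(f"pics/{n}0.png",im[:,:,::-1]); print(n,cams.calibration(n))
E
```

```text
pics
{'clock': 0.0, 'qpos': array([ 1.14862034e+00,  1.31166660e-01,  1.48923875e+00,  7.12812476e-06,
        1.52299595e+00, -8.53732099e-02]), 'dq': array([-0.00104653,  0.00039997,  0.00235308,  0.00086165,  0.00096227,
       -0.0009892 ]), 'joint_efforts': array([-1.37294483e-03, -5.69413698e+01, -5.00538576e+01, -3.41372024e-04,
        1.52217963e-02,  6.55350300e-05]), 'tcp_pos': array([0.19808043, 0.5659378 , 0.30286328]), 'tcp_rot': array([-1.57063501,  0.00180151,  1.23399335]), 'wrist_force': array([-0.30781515, -0.43650972, -0.47382992]), 'ft_torque': array([ 0.00311113, -0.00522929,  0.0264471 ]), 'grip_width': 1.0036806240065723}
scene {'vertical_fov': 54.60237546463497, 'cx': 250.88030432409556, 'cy': 189.35988119852502, 'R': array([[-0.46313837,  0.8860677 ,  0.01966924],
       [ 0.61113471,  0.33534944, -0.71697637],
       [-0.64188568, -0.32003871, -0.69681992]]), 't': array([ 0.23986149, -0.33772386,  1.51226479])}
top {'vertical_fov': 55.48863627616649, 'cx': 257.32605108952373, 'cy': 196.36206167156826, 'R': array([[ 0.00576846, -0.99997914, -0.00290754],
       [-0.98820542, -0.00525555, -0.15304385],
       [ 0.15302538,  0.00375607, -0.98821512]]), 't': array([0.04063247, 0.65523738, 0.99355237])}
```

View pics/top0.png

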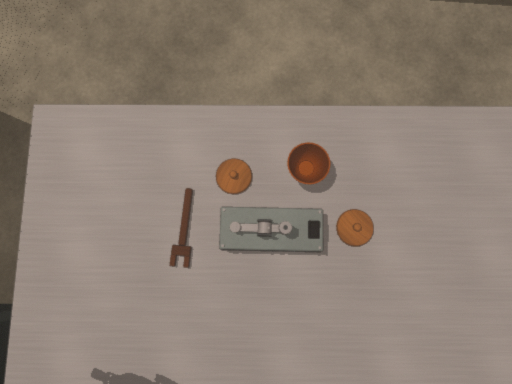

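View pics/scene0.png

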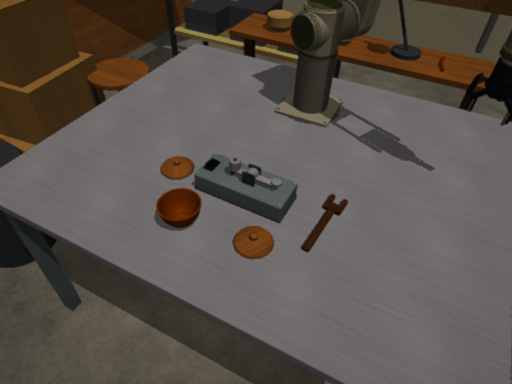

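The top view shows the box at columns 220–323, rows 207–251, with the pad near (235,227), the screw near (286,228) and the rocker near (314,229). Its +y end points left (world +y). I'll enlarge that area.

```bash
python3 - <<'E'
import cv2
im=cv2.imread("pics/top0.png")[195:262,205:335]
cv2.imwrite("pics/topc.png",cv2.resize(im,None,fx=6,fy=6,interpolation=cv2.INTER_CUBIC))
E
cat > h.py <<'E'
from cell import sensors,cams
import numpy as np
from scipy.spatial.transform import Rotation as Ro
def ray(n,u,v,z):
    c=cams.calibration(n);f=192/np.tan(np.radians(c["vertical_fov"]/2))
    R=np.array(c["R"]);o=-R.T@c["t"];d=R.T@[(u-c["cx"])/f,(v-c["cy"])/f,1]
    return o+d*(z-o[2])/d[2]
def proj(n,X):
    c=cams.calibration(n);f=192/np.tan(np.radians(c["vertical_fov"]/2))
    p=np.array(c["R"])@X+c["t"];return np.array([c["cx"],c["cy"]])+f*p[:2]/p[2]
def rows(tip,yaw,depth=.073):
    "shift (mm) in the tool axes and turn so that point `depth` ahead of the TCP goes to tip, pointing straight down"
    s=sensors.sense();R=Ro.from_euler('xyz',s["tcp_rot"]);G=Ro.from_euler('xyz',[-np.pi/2,0,yaw])
    t=np.array(tip)+[0,0,depth]
    print(s["clock"],"shift mm",np.round(R.inv().apply(t-s["tcp_pos"])*1e3,1),"turn",np.round((R.inv()*G).as_rotvec(),4),"F",s["wrist_force"].round(2))
E
```

```text
(no output)
```

View pics/topc.png

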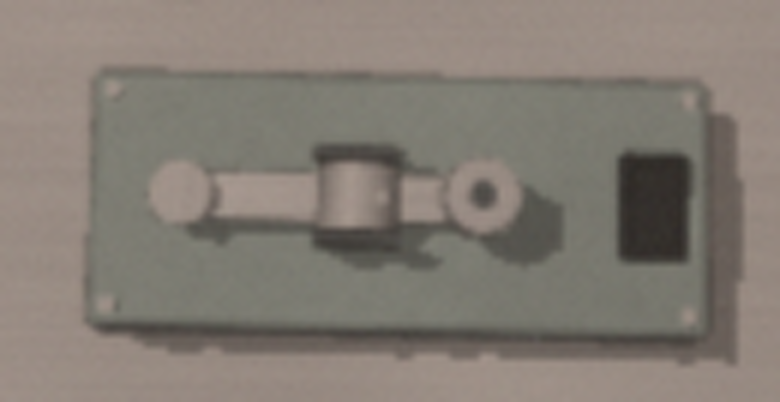

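The crop shows the pad at (181,192), the screw top at (484,196), and box-top corners at about (97,72), (706,82), (704,332) and (90,325).

```bash
python3 - <<'E'
from h import *
g=lambda x,y,z:ray("top",205+(x+.5)/6-.5,195+(y+.5)/6-.5,z)
p=g(181,192,.094);s=g(484,196,.117);b=np.mean([g(*c,.06) for c in((97,72),(706,82),(704,332),(90,325))],0)
c=[g(*c,.06) for c in((97,72),(706,82),(704,332),(90,325))]
print("pad",p,"screw",s,"dist",np.linalg.norm((p-s)[:2]),"box",b,"sides",[np.linalg.norm(c[i]-c[i-1]) for i in range(4)])
d=p-s;print("dir yaw",np.arctan2(d[1],d[0])); e=c[0]-c[1];print("box yaw of y",np.arctan2(e[1],e[0]), np.arctan2(*(c[3]-c[2])[1::-1]))
yx=np.arctan2(d[1],d[0]);u=np.array([np.cos(yx),np.sin(yx)]);print("from box: pad",b[:2]+.1*u,"screw",b[:2]-.035*u)
print("scene",proj("scene",p),proj("scene",s))
rows([*p[:2],.115],np.pi/2)
E
```

```text
pad [0.56520511 0.10470016 0.094     ] screw [ 0.5625597 -0.0302017  0.117    ] dist 0.13492779377468134 box [0.56368791 0.00522094 0.06      ] sides [np.float64(0.11782412969301587), np.float64(0.28624781649157716), np.float64(0.11625729762394046), np.float64(0.28357022369527524)]
dir yaw 1.5511889669169703
box yaw of y 1.559663933570117 1.5652527561671992
from box: pad [0.56564852 0.10520171] screw [ 0.56300169 -0.02977234]
scene [276.62868924 180.65167748] [235.32280341 159.05251768]
0.1 shift mm [-313.8  115.4 -498.9] turn [-0.0004 -0.3368 -0.0017] F [-0.06  0.78 -0.8 ]
```

Pad to screw measures 134.9 mm against 135 expected, and the scene-camera projection agrees. I'll move above the pad with the fingers shut and the jaw axis across the lever.

```bash
python3 -m handwheel '[[[-314,100,-499,0,1.234,0,0],[-314,100,-499,0,1.234,0,0],[-314,100,-499,0,1.234,0,0],[-314,100,-499,0,1.234,0,0],[-314,100,-499,0,1.234,0,0],[-314,100,-499,0,1.234,0,0],[-314,100,-499,0,1.234,0,0],[-314,100,-499,0,1.234,0,0],[-314,100,-499,0,1.234,0,0],[-314,100,-499,0,1.234,0,0],[-314,100,-499,0,1.234,0,0],[-314,100,-499,0,1.234,0,0]]]' 40
python3 -m handwheel '[[[0,0,0,0,0,0,0],[0,0,0,0,0,0,0]]]'
python3 -c "
from h import *
import cv2
rows([.5654,.105,.100],0)
print(sensors.sense())
cv2.imwrite('pics/s1.png',cv2.resize(cams.camera('scene')[90:230,170:350,::-1],None,fx=4,fy=4,interpolation=cv2.INTER_CUBIC))"
```

```text
clock: 1.3
tcp_pos: [0.566, 0.1025, 0.2026]
tcp_rot: [-1.572, 0.001, -0.0]
wrist_force: [1.2, -0.3, 0.2]
grip_width: 0.002
clock: 1.5
tcp_pos: [0.5659, 0.1012, 0.2015]
tcp_rot: [-1.572, 0.003, -0.003]
wrist_force: [-0.5, 0.1, 0.6]
grip_width: -0.002
1.5 shift mm [-0.4 28.5  3.8] turn [ 0.0015 -0.0031 -0.0034] F [-0.49  0.14  0.57]
{'clock': 1.5, 'qpos': array([ 8.84040420e-02,  1.36671839e-01,  1.67160307e+00, -1.24671998e-03,
        1.33686046e+00,  9.17883603e-02]), 'dq': array([ 0.04665377, -0.02969133,  0.01375433,  0.00724948,  0.00472857,
        0.01038094]), 'joint_efforts': array([ -1.96625568, -54.10603523, -48.21997404,  -0.30847158,
        -0.18825481,  -0.2319868 ]), 'tcp_pos': array([0.56590511, 0.101204  , 0.20150016]), 'tcp_rot': array([-1.5723277 ,  0.00341691, -0.00309579]), 'wrist_force': array([-0.49411103,  0.13979422,  0.5745041 ]), 'ft_torque': array([ 0.03991244,  0.01428553, -0.02825574]), 'grip_width': -0.001609216551036949}
```

View pics/s1.png

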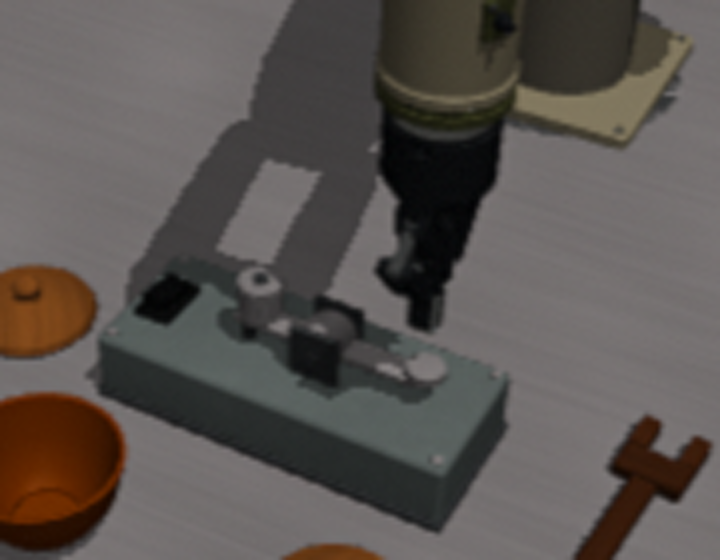

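The fingertip is centred above the pad. It ends at (428,325) in the crop and the pad is at (425,367). Descend to just above the pad.

```bash
python3 -m handwheel '[[[0,14,4,0,-0.003,-0.003,0],[0,26,4,0,-0.003,-0.003,0],[0,26,4,0,-0.003,-0.003,0],[0,26,4,0,-0.003,-0.003,0],[0,26,4,0,-0.003,-0.003,0]]]'
python3 -c "
from h import *
rows([.5654,.105,.094],0)"
```

```text
clock: 2.05
tcp_pos: [0.5655, 0.1067, 0.1763]
tcp_rot: [-1.572, -0.001, 0.002]
wrist_force: [-0.1, 0.0, -0.5]
grip_width: 0.002
2.05 shift mm [-0.1  9.3 -1.7] turn [0.0013 0.0022 0.0006] F [-0.13  0.   -0.54]
```

```bash
python3 -m handwheel '[[[0,2,-1,0,0,0,0],[0,3.5,-1.5,0,0,0,0],[0,5,-1.5,0,0,0,0],[0,6.5,-1.5,0,0,0,0],[0,7.5,-1.5,0,0,0,0]]]'
for i in 1 2 3 4 5 6 7 8; do python3 -m handwheel '[[[0,1,0,0,0,0,0]]]' | grep -E "tcp_pos|force"; done
```

```text
clock: 2.55
tcp_pos: [0.5655, 0.1051, 0.1686]
tcp_rot: [-1.572, -0.0, 0.002]
wrist_force: [0.7, 0.3, -0.3]
grip_width: -0.0
tcp_pos: [0.5655, 0.1051, 0.1675]
wrist_force: [-0.3, -0.7, -0.8]
tcp_pos: [0.5655, 0.1051, 0.1663]
wrist_force: [-0.6, 0.3, 0.8]
tcp_pos: [0.5657, 0.1051, 0.166]
wrist_force: [-5.2, -0.1, 11.9]
tcp_pos: [0.5658, 0.1051, 0.166]
wrist_force: [-6.1, -1.2, 10.7]
tcp_pos: [0.5657, 0.1051, 0.166]
wrist_force: [-5.4, -0.1, 8.9]
tcp_pos: [0.5657, 0.1051, 0.1661]
wrist_force: [-5.1, 0.1, 8.6]
tcp_pos: [0.5657, 0.1051, 0.1661]
wrist_force: [-4.7, -0.7, 8.8]
tcp_pos: [0.5657, 0.1051, 0.166]
wrist_force: [-4.2, -0.6, 7.4]
```

The readings stall because each call restarts from the measured pose. I'll raise the lead a little at a time.

```bash
f(){ grep -E "pos|force"|tr '\n' ' '; echo; }
for s in 1; do
python3 -m handwheel '[[[0,1.2,0,0,0,0,0]]]'|f
python3 -m handwheel '[[[0,1.4,0,0,0,0,0]]]'|f
python3 -m handwheel '[[[0,1.4,0,0,0,0,0]]]'|f
python3 -m handwheel '[[[0,1.6,0,0,0,0,0]]]'|f
python3 -m handwheel '[[[0,1.6,0,0,0,0,0]]]'|f
python3 -m handwheel '[[[0,1.8,0,0,0,0,0]]]'|f
python3 -m handwheel '[[[0,1.8,0,0,0,0,0]]]'|f
python3 -m handwheel '[[[0,2,0,0,0,0,0]]]'|f
done
```

```text
tcp_pos: [0.5658, 0.1052, 0.166] wrist_force: [-6.6, -1.2, 10.9] 
tcp_pos: [0.5658, 0.1052, 0.166] wrist_force: [-7.8, -1.2, 12.4] 
tcp_pos: [0.5658, 0.1052, 0.166] wrist_force: [-7.5, -0.9, 11.5] 
tcp_pos: [0.5658, 0.1052, 0.166] wrist_force: [-7.4, -0.4, 14.7] 
tcp_pos: [0.5659, 0.1051, 0.166] wrist_force: [-8.6, -1.2, 13.5] 
tcp_pos: [0.5659, 0.1052, 0.166] wrist_force: [-8.2, -1.5, 16.8] 
tcp_pos: [0.5659, 0.1052, 0.1659] wrist_force: [-9.6, -0.6, 15.1] 
tcp_pos: [0.5659, 0.1052, 0.1659] wrist_force: [-10.3, -1.0, 17.3]
```

```bash
f(){ grep -E "pos|force"|tr '\n' ' '; echo; }
python3 -m handwheel '[[[-0.5,2.1,0,0,0,0,0]]]'|f
python3 -m handwheel '[[[-0.5,2.2,0,0,0,0,0]]]'|f
python3 -m handwheel '[[[-0.5,2.3,0,0,0,0,0]]]'|f
python3 -m handwheel '[[[-0.5,2.4,0,0,0,0,0]]]'|f
python3 -m handwheel '[[[-0.5,2.5,0,0,0,0,0]]]'|f
python3 -m handwheel '[[[-0.5,2.5,0,0,0,0,0]]]'|f
```

```text
tcp_pos: [0.5657, 0.1052, 0.1659] wrist_force: [-6.8, -1.1, 15.8] 
tcp_pos: [0.5656, 0.1052, 0.1659] wrist_force: [-6.9, -0.9, 16.5] 
tcp_pos: [0.5656, 0.1052, 0.1659] wrist_force: [-8.6, -1.4, 17.7] 
tcp_pos: [0.5655, 0.1052, 0.1659] wrist_force: [-8.3, -1.2, 18.4] 
tcp_pos: [0.5654, 0.1053, 0.1658] wrist_force: [-9.1, -0.3, 18.4] 
tcp_pos: [0.5654, 0.1053, 0.1658] wrist_force: [-8.7, -2.5, 18.3]
```

```bash
f(){ grep -E "pos|force"|tr '\n' ' '; echo; }
python3 -m handwheel '[[[-0.5,2.7,0,0,0,0,0]]]'|f
python3 -m handwheel '[[[-0.5,2.8,0,0,0,0,0]]]'|f
python3 -m handwheel '[[[-0.5,2.9,0,0,0,0,0]]]'|f
python3 -m handwheel '[[[-0.5,3,0,0,0,0,0]]]'|f
python3 -m handwheel '[[[-0.5,3,0,0,0,0,0]]]'|f
python3 -m handwheel '[[[-0.5,3,0,0,0,0,0]]]'|f
python3 -c "
from h import *
import cv2
cv2.imwrite('pics/s2.png',cv2.resize(cams.camera('scene')[90:230,170:350,::-1],None,fx=4,fy=4,interpolation=cv2.INTER_CUBIC))"
```

```text
tcp_pos: [0.5653, 0.1053, 0.1656] wrist_force: [-8.8, -1.5, 18.2] 
tcp_pos: [0.5652, 0.1053, 0.1652] wrist_force: [-9.9, -0.9, 18.6] 
tcp_pos: [0.5651, 0.1054, 0.1648] wrist_force: [-9.0, -0.7, 18.1] 
tcp_pos: [0.565, 0.1055, 0.1643] wrist_force: [-9.6, -2.1, 18.2] 
tcp_pos: [0.565, 0.1055, 0.1638] wrist_force: [-10.0, -0.7, 18.7] 
tcp_pos: [0.5649, 0.1056, 0.1633] wrist_force: [-8.7, -1.2, 19.2]
```

View pics/s2.png

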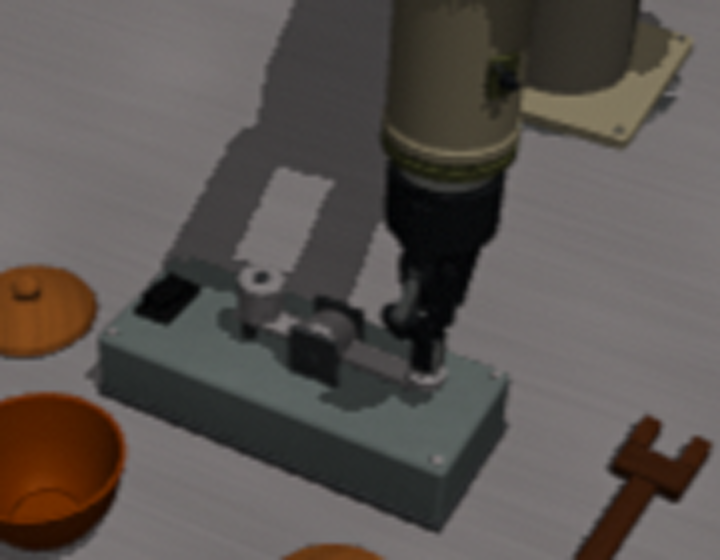

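It's moving now, at about 5 mm/s and 18.5 N. I'll carry on to the stop.

```bash
f(){ grep -E "pos|force"|tr '\n' ' '; echo; }
python3 -m handwheel '[[[-0.5,3.2,0,0,0,0,0],[-0.6,3.9,0,0,0,0,0]]]'|f
python3 -m handwheel '[[[-0.5,3.5,0,0,0,0,0],[-0.6,4.2,0,0,0,0,0]]]'|f
python3 -m handwheel '[[[-0.5,3.5,0,0,0,0,0],[-0.6,4.2,0,0,0,0,0]]]'|f
python3 -m handwheel '[[[-0.5,3.5,0,0,0,0,0],[-0.6,4.2,0,0,0,0,0],[-0.6,4.9,0,0,0,0,0]]]'|f
python3 -m handwheel '[[[-0.5,3.5,0,0,0,0,0],[-0.6,4.2,0,0,0,0,0],[-0.6,4.9,0,0,0,0,0]]]'|f
python3 -m handwheel '[[[-0.5,3.2,0,0,0,0,0],[-0.6,4,0,0,0,0,0],[-0.6,4.5,0,0,0,0,0]]]'|f
```

```text
tcp_pos: [0.5648, 0.1058, 0.1618] wrist_force: [-9.1, 0.0, 18.3] 
tcp_pos: [0.5648, 0.1059, 0.1601] wrist_force: [-9.3, 0.3, 18.1] 
tcp_pos: [0.5647, 0.106, 0.1582] wrist_force: [-8.7, -0.6, 17.7] 
tcp_pos: [0.5646, 0.1062, 0.1557] wrist_force: [-8.8, -0.6, 15.4] 
tcp_pos: [0.5646, 0.1062, 0.1529] wrist_force: [-8.7, -0.6, 16.8] 
tcp_pos: [0.5652, 0.1063, 0.1521] wrist_force: [-11.4, -2.0, 27.2]
```

The first check took about 18.5 N, so it's too stiff. Bringing it to 12.1 N needs about 5.1 rad anticlockwise. I'll lift off, then move above the screw and pre-wind the wrist clockwise.

```bash

python3 -m handwheel '[[[0,-2,0,0,0,0,0],[0,-5,0,0,0,0,0],[0,-8,0,0,0,0,0],[0,-11,0,0,0,0,0],[0,-15,0,0,0,0,0],[0,-20,0,0,0,0,0],[0,-40,0,0,0,0,0],[0,-70,0,0,0,0,0],[0,-70,-40,0,0.15,0,0.2],[-1,-70,-80,0,0.3,0,0.4],[-2,-70,-120,0,0.45,0,0.6],[-2,-70,-136,0,0.6,0,0.8]]]'
python3 -c "
from h import *
rows([.5628,-.030,.174],-2.6,0)"
```

```text
clock: 8.1
tcp_pos: [0.5617, -0.0325, 0.2223]
tcp_rot: [-1.56, -0.022, -0.603]
wrist_force: [0.9, 0.6, -0.3]
grip_width: 0.68
8.1 shift mm [-1.5 48.3  2.1] turn [-0.0289  1.9966  0.003 ] F [ 0.87  0.65 -0.34]
```

```bash

python3 -m handwheel '[[[0,0,2,-0.01,0.2,0,0.9],[0,0,2,-0.03,1.99,0,0.9],[0,0,2,-0.03,1.99,0,0.9],[0,0,2,-0.03,1.99,0,0.9],[0,0,2,-0.03,1.99,0,0.9],[0,0,2,-0.03,1.99,0,0.9],[0,0,2,-0.03,1.99,0,0.9],[0,0,2,-0.03,1.99,0,0.9],[0,0,2,-0.03,1.99,0,0.9],[0,0,2,-0.03,1.99,0,0.9],[0,0,2,-0.03,1.99,0,0.9],[0,0,2,-0.03,1.99,0,0.9]]]'
python3 -c "
from h import *
rows([.5628,-.030,.174],-2.6,0)"
```

```text
clock: 9.3
tcp_pos: [0.5627, -0.0308, 0.2219]
tcp_rot: [-1.568, -0.004, -2.401]
wrist_force: [-0.1, 0.0, 0.4]
grip_width: 0.901
9.3 shift mm [-0.8 47.9 -0.6] turn [-0.0036  0.1988  0.0033] F [-0.1   0.03  0.42]
```

```bash

python3 -m handwheel '[[[-0.8,15,-0.6,-0.004,0.12,0.003,0.9],[-0.8,35,-0.6,-0.004,0.199,0.003,0.9],[-0.8,48,-0.6,-0.004,0.199,0.003,0.9],[-0.8,48,-0.6,-0.004,0.199,0.003,0.9],[-0.8,48,-0.6,-0.004,0.199,0.003,0.9],[-0.8,48,-0.6,-0.004,0.199,0.003,0.9]]]'
python3 -m handwheel '[[[0,0,0,0,0,0,0.2],[0,0,0,0,0,0,0.2],[0,0,0,0,0,0,0.2],[0,0,0,0,0,0,0.2],[0,0,0,0,0,0,0.2],[0,0,0,0,0,0,0.2],[0,0,0,0,0,0,0.2]]]' 60
python3 -c "
from h import *
import cv2
rows([.5628,-.030,.174],-2.6,0);print(sensors.sense()['qpos'])
cv2.imwrite('pics/s3.png',cv2.resize(cams.camera('scene')[90:230,170:350,::-1],None,fx=4,fy=4,interpolation=cv2.INTER_CUBIC))"
```

```text
clock: 9.9
tcp_pos: [0.5634, -0.0301, 0.175]
tcp_rot: [-1.57, 0.001, -2.599]
wrist_force: [0.0, -0.3, 0.6]
grip_width: 0.9
clock: 10.6
tcp_pos: [0.5642, -0.0299, 0.1761]
tcp_rot: [-1.569, 0.003, -2.599]
wrist_force: [0.2, 1.2, 5.2]
grip_width: 0.365
10.6 shift mm [ 1.2  2.1 -0.6] turn [-0.0016  0.0014 -0.0026] F [0.17 1.17 5.22]
[-1.43950918e-01  1.31503704e-01  1.72627444e+00  4.62646377e-04
  1.28079088e+00  2.45453842e+00]
```

View pics/s3.png

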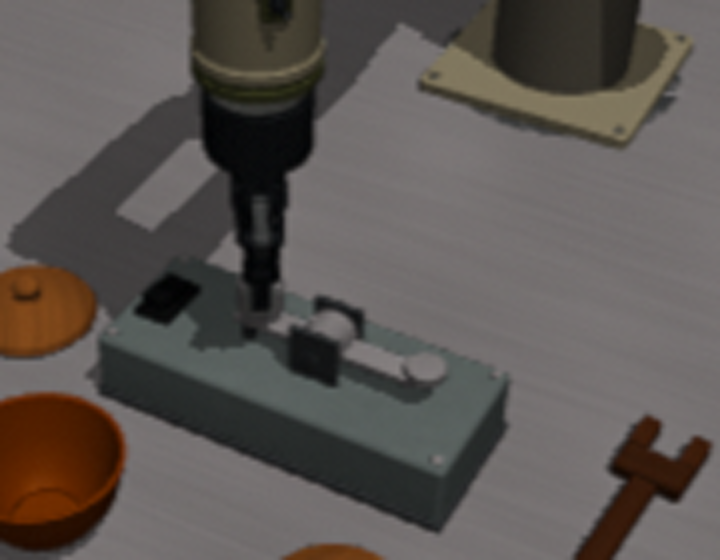

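The jaws are on the screw at a width of 0.365 (31 mm nominal). I'll turn it anticlockwise and watch the torque.

```bash

python3 -m handwheel '[[[0,0,0,0,-0.14,0,0.2],[0,0,0,0,-0.28,0,0.2],[0,0,0,0,-0.42,0,0.2],[0,0,0,0,-0.56,0,0.2],[0,0,0,0,-0.7,0,0.2],[0,0,0,0,-0.84,0,0.2],[0,0,0,0,-0.98,0,0.2],[0,0,0,0,-1.12,0,0.2],[0,0,0,0,-1.26,0,0.2],[0,0,0,0,-1.4,0,0.2]]]'
python3 -c "
from h import *
rows([.5628,-.030,.174],2.42,0);s=sensors.sense();print(s['qpos'][5],s['ft_torque'])"
```

```text
clock: 11.65
tcp_pos: [0.5643, -0.0295, 0.1762]
tcp_rot: [-1.567, -0.0, -1.193]
wrist_force: [1.6, 3.0, 0.8]
grip_width: 0.368
11.65 shift mm [-0.1  2.2 -1.6] turn [-1.7000e-03  2.6701e+00 -4.7000e-03] F [1.65 2.97 0.77]
1.0489639463033986 [ 0.62570063 -0.17738378 -0.21439492]
```

The torque is 0.21 N m, as the spec says, so the screw is turning. I'll continue.

```bash

for i in 1 2; do python3 -m handwheel '[[[0,0,0,0,-0.14,0,0.2],[0,0,0,0,-0.28,0,0.2],[0,0,0,0,-0.42,0,0.2],[0,0,0,0,-0.56,0,0.2],[0,0,0,0,-0.7,0,0.2],[0,0,0,0,-0.84,0,0.2],[0,0,0,0,-0.98,0,0.2],[0,0,0,0,-1.12,0,0.2],[0,0,0,0,-1.26,0,0.2],[0,0,0,0,-1.4,0,0.2],[0,0,0,0,-1.54,0,0.2],[0,0,0,0,-1.68,0,0.2]]]'
python3 -c "
from h import *
rows([.5628,-.030,.174],2.42,0);s=sensors.sense();print(s['qpos'][5],s['ft_torque'])"; done
```

```text
clock: 12.85
tcp_pos: [0.5639, -0.0293, 0.1761]
tcp_rot: [-1.571, -0.003, 0.493]
wrist_force: [-2.4, 1.1, 3.2]
grip_width: 0.37
12.85 shift mm [-1.3  2.1 -0.1] turn [ 2.6000e-03 -1.9275e+00  1.8000e-03] F [-2.35  1.08  3.19]
-0.6365924604333549 [ 0.17550153  0.51720688 -0.25747275]
clock: 14.05
tcp_pos: [0.5638, -0.0297, 0.1762]
tcp_rot: [-1.573, 0.001, 2.178]
wrist_force: [-0.6, -2.5, 1.1]
grip_width: 0.368
14.05 shift mm [0.3 2.1 1. ] turn [ 0.0019 -0.242  -0.001 ] F [-0.61 -2.54  1.09]
-2.3221636397225534 [-0.31120467  0.02901662 -0.257873  ]
```

```bash

python3 -m handwheel '[[[0,0,0,0,-0.13,0,0.2],[0,0,0,0,-0.24,0,0.2],[0,0,0,0,-0.24,0,0.2],[0,0,0,0,-0.24,0,0.2]]]'
python3 -m handwheel '[[[0,0,0,0,0,0,0.65],[0,0,0,0,0,0,0.65],[0,0,0,0,0,0,0.65],[0,0,0,0,0,0,0.65],[0,-10,0,0,0,0,0.65],[0,-40,0,0,0,0,0.4],[0,-70,0,0,0,0,0],[0,-70,0,0,0,0,0]]]'
python3 -c "
from h import *
rows([.5654,.1045,.125],0);rows([.5654,.1045,.125],2.2)"
```

```text
clock: 14.45
tcp_pos: [0.5638, -0.0299, 0.1762]
tcp_rot: [-1.572, 0.001, 2.415]
wrist_force: [-0.3, -0.1, 0.8]
grip_width: 0.362
clock: 15.25
tcp_pos: [0.5661, -0.0302, 0.2525]
tcp_rot: [-1.577, 0.009, 2.415]
wrist_force: [1.0, -1.1, 2.3]
grip_width: 0.144
15.25 shift mm [ 90.6  54.4 -99.8] turn [0.0137 2.4147 0.0038] F [ 1.04 -1.14  2.27]
15.25 shift mm [ 90.6  54.4 -99.8] turn [ 0.0075  0.2147 -0.0082] F [ 1.04 -1.14  2.27]
```

```bash

python3 -m handwheel '[[[91,0,-100,0.01,2.41,0,0],[91,0,-100,0.01,2.41,0,0],[91,0,-100,0.01,2.41,0,0],[91,0,-100,0.01,2.41,0,0],[91,0,-100,0.01,2.41,0,0],[91,0,-100,0.01,2.41,0,0],[91,0,-100,0.01,2.41,0,0],[91,0,-100,0.01,2.41,0,0],[91,0,-100,0.01,2.41,0,0],[91,0,-100,0.01,2.41,0,0],[91,0,-100,0.01,2.41,0,0],[91,0,-100,0.01,2.41,0,0]]]'
python3 -m handwheel '[[[0,0,0,0,0.15,0,0],[0,0,0,0,0.3,0,0],[0,0,0,0,0.45,0,0],[0,0,0,0,0.6,0,0],[0,0,0,0,0.66,0,0],[0,0,0,0,0.66,0,0]]]'
python3 -c "
from h import *
rows([.5654,.1045,.1],0)"
```

```text
clock: 16.45
tcp_pos: [0.5645, 0.105, 0.2525]
tcp_rot: [-1.571, -0.003, 0.635]
wrist_force: [-0.2, -0.0, -0.4]
grip_width: 0.001
clock: 17.05
tcp_pos: [0.5644, 0.105, 0.2526]
tcp_rot: [-1.569, -0.003, -0.026]
wrist_force: [-0.4, 0.3, 0.3]
grip_width: 0.001
17.05 shift mm [ 0.7 79.6 -0.6] turn [-0.0019 -0.0256  0.0029] F [-0.38  0.29  0.35]
```

```bash
f(){ grep -E "pos|force"|tr '\n' ' '; echo; }
python3 -m handwheel '[[[0.7,40,-0.6,-0.002,-0.025,0.003,0],[0.7,70,-0.6,-0.002,-0.025,0.003,0],[0.7,78,-0.6,-0.002,-0.025,0.003,0],[0.7,78,-0.6,-0.002,-0.025,0.003,0],[0.7,78,-0.6,-0.002,-0.025,0.003,0],[0.7,78,-0.6,-0.002,-0.025,0.003,0]]]'
python3 -m handwheel '[[[0,1,0,0,0,0,0],[0,2,0,0,0,0,0],[0,3,0,0,0,0,0],[0,4,0,0,0,0,0],[0,5,0,0,0,0,0],[0,6,0,0,0,0,0],[0,7,0,0,0,0,0]]]'|f
python3 -m handwheel '[[[0,1,0,0,0,0,0]]]'|f
python3 -m handwheel '[[[0,1.2,0,0,0,0,0]]]'|f
python3 -m handwheel '[[[0,1.4,0,0,0,0,0]]]'|f
```

```text
clock: 17.65
tcp_pos: [0.5666, 0.1046, 0.1769]
tcp_rot: [-1.571, -0.003, -0.0]
wrist_force: [-0.0, 0.6, 0.6]
grip_width: -0.002
tcp_pos: [0.5666, 0.1046, 0.1697] wrist_force: [0.2, 0.2, 0.2] 
tcp_pos: [0.5666, 0.1046, 0.1686] wrist_force: [-0.2, -0.1, -0.2] 
tcp_pos: [0.5666, 0.1046, 0.1673] wrist_force: [-0.4, 0.7, -0.4] 
tcp_pos: [0.5667, 0.1046, 0.1659] wrist_force: [-1.5, -1.0, 11.3]
```

Contact is at TCP 0.166. I'll step up slowly through release, sampling the force as before.

```bash
f(){ grep -E "pos|force"|tr '\n' ' '; echo; }
python3 -m handwheel '[[[-0.3,1.4,0,0,0,0,0]]]'|f
python3 -m handwheel '[[[-0.3,1.5,0,0,0,0,0]]]'|f
python3 -m handwheel '[[[-0.3,1.6,0,0,0,0,0]]]'|f
python3 -m handwheel '[[[-0.3,1.7,0,0,0,0,0]]]'|f
python3 -m handwheel '[[[-0.3,1.8,0,0,0,0,0]]]'|f
python3 -m handwheel '[[[-0.3,1.9,0,0,0,0,0]]]'|f
python3 -m handwheel '[[[-0.3,2,0,0,0,0,0]]]'|f
python3 -m handwheel '[[[-0.3,2,0,0,0,0,0]]]'|f
```

```text
tcp_pos: [0.5668, 0.1047, 0.1657] wrist_force: [-6.0, -1.2, 12.6] 
tcp_pos: [0.5667, 0.1047, 0.1656] wrist_force: [-6.5, -0.5, 12.7] 
tcp_pos: [0.5667, 0.1047, 0.1655] wrist_force: [-6.3, -0.8, 13.0] 
tcp_pos: [0.5666, 0.1048, 0.1654] wrist_force: [-5.8, -0.1, 12.3] 
tcp_pos: [0.5666, 0.1048, 0.1652] wrist_force: [-6.5, -0.5, 12.0] 
tcp_pos: [0.5666, 0.1048, 0.1649] wrist_force: [-6.1, 0.0, 12.7] 
tcp_pos: [0.5665, 0.1049, 0.1645] wrist_force: [-6.2, -0.2, 11.5] 
tcp_pos: [0.5665, 0.1049, 0.1641] wrist_force: [-6.0, 0.7, 12.8]
```

```bash
f(){ grep -E "pos|force|clock"|tr '\n' ' '; echo; }
python3 -m handwheel '[[[-0.3,2.1,0,0,0,0,0]]]'|f
python3 -m handwheel '[[[-0.3,2.2,0,0,0,0,0]]]'|f
python3 -m handwheel '[[[-0.3,2.4,0,0,0,0,0],[-0.4,3,0,0,0,0,0]]]'|f
python3 -m handwheel '[[[-0.3,2.4,0,0,0,0,0],[-0.4,3.2,0,0,0,0,0]]]'|f
python3 -m handwheel '[[[-0.3,2.4,0,0,0,0,0],[-0.4,3.2,0,0,0,0,0]]]'|f
python3 -m handwheel '[[[-0.3,2.4,0,0,0,0,0],[-0.4,3.2,0,0,0,0,0],[-0.4,4,0,0,0,0,0]]]'|f
python3 -m handwheel '[[[-0.3,2.4,0,0,0,0,0],[-0.4,3.2,0,0,0,0,0],[-0.4,4,0,0,0,0,0]]]'|f
python3 -m handwheel '[[[-0.3,2.4,0,0,0,0,0],[-0.4,3,0,0,0,0,0],[-0.4,3.5,0,0,0,0,0]]]'|f
python3 -m handwheel '[[[-0.3,2.5,0,0,0,0,0],[-0.4,3,0,0,0,0,0],[-0.4,3.5,0,0,0,0,0]]]'|f
```

```text
clock: 19.55 tcp_pos: [0.5664, 0.1049, 0.1636] wrist_force: [-6.5, -0.1, 12.9] 
clock: 19.65 tcp_pos: [0.5664, 0.105, 0.163] wrist_force: [-5.9, -0.4, 10.5] 
clock: 19.85 tcp_pos: [0.5663, 0.1052, 0.1615] wrist_force: [-5.3, -0.8, 12.2] 
clock: 20.05 tcp_pos: [0.5663, 0.1054, 0.1598] wrist_force: [-5.5, -0.7, 11.3] 
clock: 20.25 tcp_pos: [0.5662, 0.1055, 0.1581] wrist_force: [-5.5, -0.7, 10.5] 
clock: 20.55 tcp_pos: [0.5661, 0.1056, 0.1554] wrist_force: [-5.4, -0.1, 10.5] 
clock: 20.85 tcp_pos: [0.5661, 0.1056, 0.1526] wrist_force: [-5.2, -1.2, 12.4] 
clock: 21.15 tcp_pos: [0.5666, 0.1056, 0.1523] wrist_force: [-11.2, -1.2, 26.2] 
clock: 21.45 tcp_pos: [0.5673, 0.1059, 0.1522] wrist_force: [-11.4, -0.6, 25.9]
```

The push went right through to the stop at TCP 0.152. The release samples average about 12.3 N, against 12.2 N predicted from the turn. I'll release and retract.

```bash

python3 -m handwheel '[[[0,-2,0,0,0,0,0],[0,-4,0,0,0,0,0],[0,-6,0,0,0,0,0],[0,-8,0,0,0,0,0],[0,-10,0,0,0,0,0],[0,-13,0,0,0,0,0],[0,-17,0,0,0,0,0],[0,-30,0,0,0,0,0],[0,-60,0,0,0,0,0],[0,-100,0,0,0,0,0],[0,-130,0,0,0,0,0],[0,-130,0,0,0,0,0]]]'
python3 -m handwheel '[[[0,0,0,0,0,0,0],[0,0,0,0,0,0,0],[0,0,0,0,0,0,0]]]'
python3 -c "
from h import *
import cv2,numpy as np
a=cv2.resize(cams.camera('scene')[90:260,150:350,::-1],None,fx=3,fy=3)
o=cv2.resize(cv2.imread('pics/scene0.png')[90:260,150:350],None,fx=1,fy=1)
a[:]=a
cv2.imwrite('pics/s4.png',a)
t=cams.camera('top')[:,:,::-1];d=np.abs(t.astype(int)-cv2.imread('pics/top0.png')).max(2)
for n,(u,v) in dict(bowl=(309,163),lidA=(234,176),lidB=(355,227),wrench=(183,230),rocker=(314,229)).items(): print(n,np.percentile(d[v-25:v+25,u-12:u+12],[50,95,100]))"
```

```text
clock: 22.65
tcp_pos: [0.567, 0.1061, 0.2891]
tcp_rot: [-1.569, -0.029, 0.001]
wrist_force: [0.1, 0.6, 0.7]
grip_width: -0.0
clock: 22.95
tcp_pos: [0.5666, 0.1061, 0.288]
tcp_rot: [-1.569, -0.027, 0.001]
wrist_force: [0.3, 0.5, -0.1]
grip_width: -0.002
bowl [ 4.5  7.  10. ]
lidA [17. 60. 78.]
lidB [5. 7. 9.]
wrench [ 38.  88. 102.]
rocker [ 4. 21. 36.]
```

View pics/s4.png

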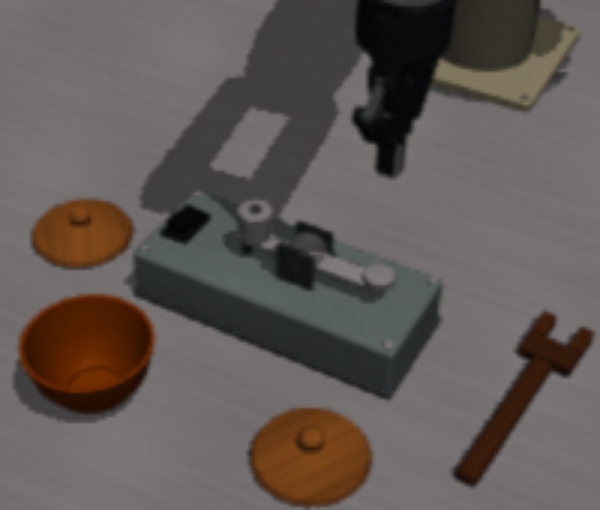

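The pad is back up at (380,275), and the rocker, bowl, lids and wrench are in place. The top-view differences at lid A and the wrench look like the arm or its shadow in front of the camera, since nothing has moved in this view. Handing in.

```bash
python3 -c "
from cell import bot
print(bot.hand_in())"
```

```text
the job is handed in; nothing more can be done
None
```

The latch now releases at about 12.3 N, inside the 11–13 N limits, and I handed the job in at about 23 s of the 72 s allowed.

- **First push:** a slow push through the click to the stop took about 18.5 N, so the latch was too stiff.
- **Adjustment:** I turned the thumbscrew 5.0 rad anticlockwise in one grip. The wrist felt about 0.2–0.26 N m of resistance, so the screw was turning. That predicted a release force of about 12.2 N.
- **Final push:** this was again slow (under 20 mm/s) and went all the way to the stop. Single readings around the release ran from 10.5 to 13.0 N, with a mean of about 12.3 N. The sensor's noise is about 0.5–0.7 N, so the highest readings only touch the limit.
- **Side load:** both pushes also put a sideways force on the pad, 6–9 N as it moved and 11 N at the stop. I took only the vertical force as the push.
- **After release:** the pad sprang back up and the arm is clear, with about 0 N at the wrist. In the last scene picture the rocker, bowl, lids and wrench look untouched.
- **Check that disagreed:** the top-camera comparison showed changes at one lid and the wrench. I put that down to the arm or its shadow, but did not confirm it with a clear top view.

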